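# Gather the plugs in the tote's notched corner and hold it over the mat

## Task

Pick up the plywood tote and, over the round cork mat, tilt it until all four loose wooden plugs have slid into the notched corner (where the walls are cut low), without touching the plugs or spilling any. Finish still holding the tote there in the air, clearly tilted and steady, with the notched corner above the mat and nothing else carrying it, so that the maker can take the plugs out. Leave the other things on the bench where they are.

Things in the scene. Friction and masses are not known exactly. Their poses are not given: they have to be found in the camera images.
- tote: Open plywood carrying tote, 180 mm (its x) by 130 mm (its y), about 0.45 kg, loose on the bench. Origin under the centre of its floor, z up. Floor and walls 6 mm thick, walls 50 mm high, except at one corner (+x, +y) where both walls are cut down to 25 mm over 42 mm: the notched corner. A handle bar runs overhead from end to end. The tote can stand at any yaw.
- handle (a point): Centre of the tote's handle bar, 100 mm above the tote's underside, straight over its middle (its axes are the tote's). The light wooden bar runs along the tote's x, 168 mm long, 20 mm wide (y), 26 mm tall (z: its underside is 87 mm, its top 113 mm above the tote's underside); the two end boards that carry it are 36 mm wide and as tall as the bar. Gripped firmly (about 40 N or more) across its 20 mm it does not turn in the fingers when the tote is tilted.
- pocket (a point): The inside bottom point of the tote's notched corner, on top of its floor: at (84, 59, 6) mm in the tote's frame. Axes as the tote's.
- plug0: One of the four equal dark turned wooden plugs lying flat and loose in the tote, 22 mm diameter, 13 mm high, about 12 g, varnished and slippery: on the flat floor they begin to slide when it leans 10 to 14 degrees; along a wall they need more, and a lean of about 35 degrees straight towards a corner takes all of them into it. Origin: centre of the underside.
- plug1: Another plug, the same as plug0. Origin: centre of the underside.
- plug2: Another plug, the same as plug0. Origin: centre of the underside.
- plug3: Another plug, the same as plug0. Origin: centre of the underside.
- mat: Round cork mat fixed on the bench, 180 mm diameter, 3 mm thick, on the other side (left or right) of the bench from the tote. Origin: centre of its underside, on the bench.
- blank: Bystander on the mat: wooden disc 44 mm diameter, 20 mm high. Origin: centre of its underside.
- jar: Bystander: glass jar with a black lid, 72 mm diameter, 105 mm high, beyond the tote and mat near the bench's far edge. Origin: centre of its underside.
- bowl: Bystander: wooden bowl, 150 mm diameter, 55 mm high, on the left of the bench. Origin: centre of its underside.
- pulp_dome: Bystander: grey pulp dome, 104 mm diameter, 125 mm high, on the right of the bench. Origin: centre of its underside.
- former: Bystander: round-topped wooden former, 90 mm diameter, 110 mm high, on the left of the bench. Origin: centre of its underside.
- brush: Bystander: brush lying at the far left. Origin: centre of its underside.
- mallet: Bystander: wooden mallet lying at the far right. Origin: centre of its underside.

How it is judged:
By the outcome, as a careful person would: the job done as asked, in the order asked, and still so for the second after the job is handed in, while the arm keeps its last pose, push and grip.
It also fails if it takes over 42 s, if anything falls off the work surface, if the arm or the gripper's body presses on something with over 40 N, if the wrist force passes 120 N, or if a joint passes its speed limit or range.

## Robot

A 6-joint arm with a two-finger parallel gripper is mounted at the origin on the work surface. World frame = base frame: x ahead of the robot, y to its left, z up, the work surface at z = 0. Lengths are in m, angles in degrees, forces in N, time in s.
With the tool pointing down it reaches from about 0.35 to 0.875 m from the base axis. Payload 4.2 kg.
Tool frame: the origin (TCP) lies midway between the tips of the shut fingers; the grasp point (between the pads) lies r.pinch_z behind it (r.pinch_z is the distance from the TCP to the grasp point, in m); z points along the fingers, y is the direction in which the jaws open and shut (so a half turn about z gives the same grasp; the last joint's range is limited). The gripper opens to 87 mm and grips with 3 to 60 N. Pads are 19 mm wide; open, the fingers measure 117 mm over their backs; the gripper's body (75 mm by 190 mm) begins 51 mm behind the grasp point.
Start: joints at [81.738, 22.042, 0.453, 0, -68.411, -14.817], TCP at [0.245, 0.575, 0.223] pointing down, gripper open.
Joint ranges: [-179.83, 179.83], [-69.29, 118.12], [-61.27, 80.66], [-181.25, 117.63], [-171.15, -9.14], [-177.46, 177.46]. Speed limits (degrees/s): [159.86, 159.86, 180, 180, 180, 180].

## Interface

Orientations are given as a 3x3 rotation matrix whose columns are the frame's x, y, z axes.
In Python, from station import r gives the robot as it stands. The module is installed in compiled form; this text tells all that it offers.
- The arm moves only by the tool play_rows, never from a script. Its argument "deltas" is a list of rows, each a list of 7 numbers: the shift along the tool's x, y, z in units of 25 mm (1.0 is 25 mm), then the turn, a rotation vector about the tool's x, y, z in units of 5 degrees (1.0 is 5 degrees), then the finger opening in mm, from 0 to 87. In form: [[tx, ty, tz, wx, wy, wz, fingers], ...]. A call has 1 to 12 rows; each row is the pose to reach, as a shift and turn from the pose commanded when the call began, along the tool's axes at that moment; what a row does not reach only later rows make up. A row lasts 1/10 s, in which the tool goes at most 50 mm and 8.59 degrees, less where a joint would pass 70% of its speed; a pose out of reach is approached as far as the arm can. A call with a gripper value outside its range is refused whole. The fingers move at their own pace and stop on an object; the grip force is fixed at half the most. Time passes only in rows, so rows that repeat a pose let the fingers close. It gives the time, the measured TCP pose, the force and the opening at its end, in the units of the state.
- r.sense(): the state, without advancing time (a new reading comes with each control period).
- r.capture(name): name is "scene" or "top" or "wrist"; returns a dict with "pixels" (420x560x3 uint8, red, green, blue), "camera_matrix" (3x3 intrinsics, pixels), "R" (3x3) and "t" (3): a world point X has camera coordinates R X + t; the wrist camera has in their place "T_tool_cam" (4x4, takes a point from camera to tool coordinates, whose origin is the TCP and whose axes are the flange's). Camera axes: x right, y down, z forward; pixel columns grow to the right and rows downward; lengths in m; the calibration is good to about 2 mm. The wrist camera is an equidistant fisheye: a pixel r from the principal point sees the ray r / f radians off the axis. A picture is of the moment at which its call begins: read the wrist's pose just before it. There is no depth.
- r.finish_job(): hands the job in, once; it reports no verdict.
Trained networks look in the newest picture that a camera, given by its name, has taken for a name from the list of things; names that differ only in an ending like _2 or _b are one class to them, and where a whole thing is asked for, a point or a joint stands for the part that bears it (a point fixed in the world has none). Each returns a list of dicts, best first, with "score" (0 to 1); they miss things now and then, are a little off and sometimes report something else, mostly with a low value. They report only what shows in the picture. A call takes as long as a camera call.
- r.spot_in(camera, target): "centre" ([x, y, z] in m, in world coordinates, good to about 4 mm: the middle of the surface that is visible of it).
- r.cut_out(camera, target): "region" (420x560 bool, what is visible of it).
The state is a dict: "time_s": time; "joints": joint angles; "joint_velocities": joint speeds; "effort": joint torques, N m; "tcp_pos": TCP position; "ee_rot": TCP orientation; "wrist_force": force on the tool from outside, world axes, zero at the start; "moment": the same for the moment, N m; "gripper_width": opening from 0.0 (shut) to 1.0 (fully open).
Only numpy, scipy, OpenCV 4.12 (cv2) and the standard library are available. Lean on these libraries where they do the work, as an engineer would, in place of code of your own. Each camera call takes 0.05 s, during which the arm holds its last target.

## Working session

There is one attempt and no reset: what is moved stays moved. The work goes in short steps, Python scripts to look and compute and a tool call to move; the robot and the scene stay as the last step left them, time stands still between calls to the robot, and variables do not carry over. Pictures are saved under pics/ and viewed, and the job is handed in when it is done.

Besides the shell and the picture viewer there is one more tool, called after "Emit:" in YAML: its name, and indented under it one key for each argument. play_rows: Moves the arm, as the interface text tells. Its arguments: {"type":"object","properties":{"deltas":{"type":"array","items":{"type":"array","items":{"type":"number"}}}},"required":["deltas"]}

```bash
mkdir -p pics
python3 - <<'E'
from station import r
import cv2,numpy as np
s=r.sense(); print(s['time_s'],s['tcp_pos'],s['ee_rot'],s['gripper_width'],r.pinch_z)
for c in ("scene","top"):
    d=r.capture(c); cv2.imwrite(f"pics/{c}0.png",d["pixels"][:,:,::-1])
    print(c,d["camera_matrix"],d["R"],d["t"])
    for n in ("tote","handle","pocket","mat","blank","jar","bowl","pulp_dome","former","plug0"):
        print(n,[(np.round(x["centre"],3).tolist(),round(x["score"],2)) for x in r.spot_in(c,n)][:5])
print(r.sense()['time_s'])
E
```

```text
0.0 [0.24473235 0.57444591 0.22146902] [[ 9.19894548e-01 -3.92165042e-01 -7.74438848e-04]
 [-3.92165799e-01 -9.19892354e-01 -2.01058740e-03]
 [ 7.60817179e-05  2.15323682e-03 -9.99997679e-01]] 0.9987170345811647 0.0187
scene [[381.32925424   0.         276.57850136]
 [  0.         381.32925424 209.58760707]
 [  0.           0.           1.        ]] [[-0.06849719  0.99759033 -0.01103072]
 [ 0.84355069  0.05200998 -0.53452521]
 [-0.53266347 -0.04591845 -0.84508054]] [ 0.04485955 -0.41889788  1.40941513]
tote [([0.488, 0.141, 0.02], 0.66), ([0.718, -0.276, 0.023], 0.25)]
handle [([0.491, 0.147, 0.029], 0.84)]
pocket [([0.482, -0.135, 0.002], 0.75), ([0.492, 0.143, 0.025], 0.68)]
mat [([0.484, -0.134, 0.007], 0.97), ([0.492, 0.147, 0.024], 0.67)]
blank [([0.472, -0.18, 0.023], 0.66)]
jar [([0.772, 0.001, 0.105], 0.68)]
bowl [([0.661, 0.432, 0.028], 0.77)]
pulp_dome [([0.653, -0.414, 0.094], 0.93)]
former [([0.428, 0.449, 0.077], 0.93), ([0.491, 0.146, 0.024], 0.7)]
plug0 [([0.44, 0.117, 0.022], 0.57), ([0.517, 0.138, 0.014], 0.49)]
top [[408.17361937   0.         277.48600598]
 [  0.         408.17361937 210.64754003]
 [  0.           0.           1.        ]] [[ 0.02839249 -0.9995946  -0.0021209 ]
 [-0.98955445 -0.02780718 -0.14145227]
 [ 0.14133595  0.00611493 -0.9899428 ]] [0.0065472  0.57418232 1.02883986]
tote [([0.481, 0.151, 0.007], 0.65)]
handle [([0.484, 0.15, 0.009], 0.95), ([0.465, -0.178, 0.022], 0.35), ([0.51, 0.138, 0.02], 0.24)]
pocket []
mat [([0.469, -0.14, 0.004], 0.56)]
blank [([0.465, -0.178, 0.023], 0.56), ([0.438, 0.113, 0.017], 0.2)]
jar [([0.737, 0.002, 0.104], 0.83), ([0.702, -0.279, 0.027], 0.69)]
bowl [([0.68, 0.425, 0.03], 0.81)]
pulp_dome [([0.617, -0.419, 0.104], 0.81), ([0.466, -0.177, 0.02], 0.73)]
former [([0.406, 0.449, 0.092], 0.94)]
plug0 [([0.539, 0.178, 0.02], 0.64), ([0.474, 0.218, 0.023], 0.59), ([0.509, 0.138, 0.016], 0.43), ([0.437, 0.116, 0.016], 0.38)]
1.1
```

View pics/scene0.png

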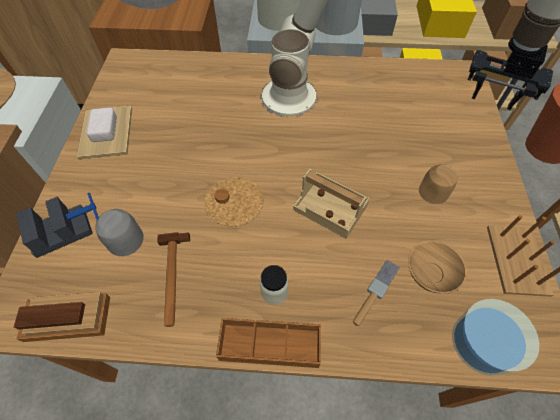

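View pics/top0.png

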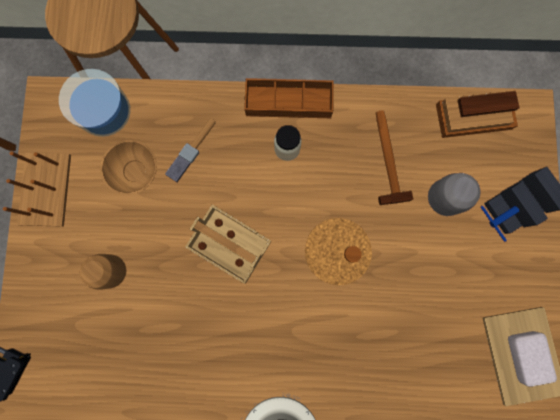

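Run:
```python
import cv2,numpy as np
a=cv2.imread('pics/top0.png')[195:295,175:285]; b=cv2.imread('pics/scene0.png')[160:245,280:380]
a=cv2.resize(a,None,fx=5,fy=5,interpolation=2)[:500]; b=cv2.resize(b,None,fx=5,fy=5,interpolation=2)
cv2.imwrite('pics/za.png',a); cv2.imwrite('pics/zb.png',b)
```

```text
(no output)
```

View pics/za.png

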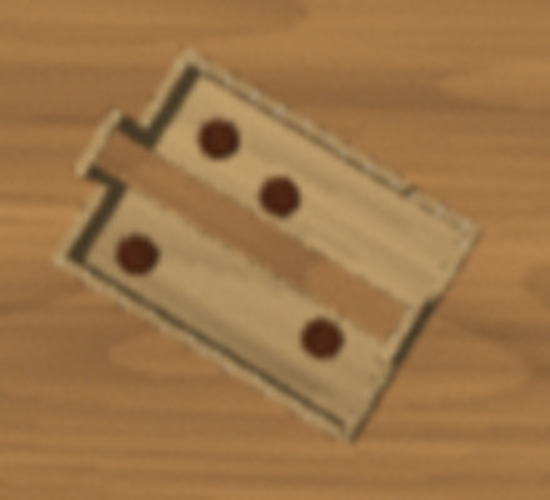

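View pics/zb.png

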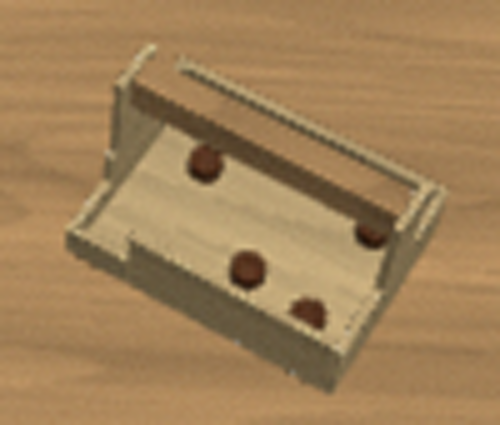

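```bash
cat > h.py <<'E'
import numpy as np
CAM={'top':(np.array([[408.17361937,0,277.48600598],[0,408.17361937,210.64754003],[0,0,1]]),np.array([[0.02839249,-0.9995946,-0.0021209],[-0.98955445,-0.02780718,-0.14145227],[0.14133595,0.00611493,-0.9899428]]),np.array([0.0065472,0.57418232,1.02883986])),
'scene':(np.array([[381.32925424,0,276.57850136],[0,381.32925424,209.58760707],[0,0,1]]),np.array([[-0.06849719,0.99759033,-0.01103072],[0.84355069,0.05200998,-0.53452521],[-0.53266347,-0.04591845,-0.84508054]]),np.array([0.04485955,-0.41889788,1.40941513]))}
def proj(c,X):
    K,R,t=CAM[c]; p=K@(R@np.asarray(X)+t); return p[:2]/p[2]
def unproj(c,uv,z):
    K,R,t=CAM[c]; d=R.T@np.linalg.inv(K)@np.array([*uv,1]); o=-R.T@t; return o+d*(z-o[2])/d[2]
E
python3 - <<'E'
from h import *
from scipy.optimize import least_squares
P=[('top',-90,65,50,190,50),('top',-90,-65,50,58,258),('top',90,-65,50,352,440),('top',90,65,25,478,232),('top',-90,18,113,117,112),('top',-90,-18,113,80,170),
('scene',90,65,25,68,236),('scene',-90,65,0,335,390),('scene',-90,65,50,338,352),('scene',-90,-18,113,445,188),('scene',90,-18,113,150,48)]
off={'top':(175,195),'scene':(280,160)}
def f(q,full=False):
    x,y,a=q;o=[]
    for c,X,Y,Z,u,v in P:
        w=[x+(X*np.cos(a)-Y*np.sin(a))/1e3,y+(X*np.sin(a)+Y*np.cos(a))/1e3,Z/1e3]
        o.append(proj(c,w)-(np.array([u,v])+.5)/5+.5-off[c])
    return np.array(o) if full else np.ravel(o)
s=least_squares(f,[.48,.15,-2.1],loss='soft_l1'); print(s.x,np.degrees(s.x[2])); print(np.round(f(s.x,1),1))
# also mat, blank
print(unproj('top',(339,251),.003),unproj('scene',(235,201),.003),unproj('top',(353,255),.02))
from station import r
d=r.cut_out('top','mat')
for e in d[:2]:
    m=e['region'];ys,xs=np.nonzero(m);print(e['score'],m.sum(),xs.min(),xs.max(),ys.min(),ys.max(),unproj('top',((xs.min()+xs.max())/2,(ys.min()+ys.max())/2),.003))
E
```

```text
[ 0.48436107  0.14690006 -2.08458669] -119.4380193137231
[[-0.5 -0.6]
 [-1.2  0.6]
 [-0.3  1. ]
 [ 1.2 -0.7]
 [-0.3 -0.8]
 [-0.9  0.2]
 [-0.6 -1.1]
 [-0.8  1.7]
 [ 1.2  0.7]
 [-2.4 -0.4]
 [-0.8 -0.8]]
[ 0.47477379 -0.14462145  0.003     ] [ 0.47610033 -0.1389943   0.003     ] [ 0.46452471 -0.17899979  0.02      ]
0.8 3267 305 371 218 285 [ 0.47336552 -0.14195771  0.003     ]
```

Emit:
play_rows:
  deltas:
    - [15.6,11.2,0.8,0,0,19.3,87]
    - [15.6,11.2,0.8,0,0,19.3,87]
    - [15.6,11.2,0.8,0,0,19.3,87]
    - [15.6,11.2,0.8,0,0,19.3,87]
    - [15.6,11.2,0.8,0,0,19.3,87]
    - [15.6,11.2,0.8,0,0,19.3,87]
    - [15.6,11.2,0.8,0,0,19.3,87]
    - [15.6,11.2,0.8,0,0,19.3,87]
    - [15.6,11.2,0.8,0,0,19.3,87]
    - [15.6,11.2,0.8,0,0,19.3,87]
    - [15.6,11.2,0.8,0,0,19.3,87]
    - [15.6,11.2,0.8,0,0,19.3,87]

```text
time_s: 2.35
tcp_pos: [0.4945, 0.1632, 0.2025]
ee_rot: [[-0.499, -0.867, -0.0], [-0.867, 0.499, -0.0], [0.0, 0.0, -1.0]]
wrist_force: [-0.1, 0.6, -0.1]
gripper_width: 1.002
```

Run:
```python
from station import r
import cv2,numpy as np
s=r.sense(); print(s['time_s'],s['tcp_pos'],s['ee_rot'],s['joints'])
d=r.capture("wrist"); cv2.imwrite("pics/w1.png",d["pixels"][:,:,::-1]); print(d["camera_matrix"],d["T_tool_cam"])
s2=r.sense();print(s2['tcp_pos'])
```

```text
2.35 [0.49449519 0.16320576 0.20248945] [[-4.98928941e-01 -8.66642893e-01 -8.65041381e-05]
 [-8.66642894e-01  4.98928945e-01 -4.10681055e-05]
 [ 7.87508001e-05  5.44781302e-05 -9.99999995e-01]] [ 3.61356460e+01  1.28441849e+01 -1.58329936e+01 -1.16525795e-03
 -6.13282120e+01 -6.60642516e+01]
[[325.1922621    0.         281.21461965]
 [  0.         325.1922621  200.76995545]
 [  0.           0.           1.        ]] [[ 7.53092319e-06 -9.63700815e-01 -2.66984531e-01  7.35019802e-02]
 [ 9.99999988e-01 -3.32044200e-05  1.48061199e-04 -9.76468592e-04]
 [-1.51551764e-04 -2.66984529e-01  9.63700803e-01 -1.62069847e-01]
 [ 0.00000000e+00  0.00000000e+00  0.00000000e+00  1.00000000e+00]]
[0.49431914 0.16369741 0.20256519]
```

View pics/w1.png

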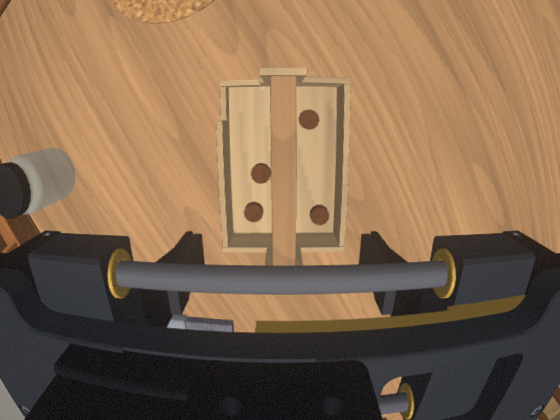

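Emit:
play_rows:
  deltas:
    - [0,0.05,1.5,0,0,0,87]
    - [0,0.05,3,0,0,0,87]
    - [0,0.05,4,0,0,0,87]
    - [0,0.05,4.6,0,0,0,80]
    - [0,0.05,4.85,0,0,0,60]
    - [0,0.05,4.85,0,0,0,40]
    - [0,0.05,4.85,0,0,0,30]
    - [0,0.05,4.85,0,0,0,0]
    - [0,0.05,4.85,0,0,0,0]
    - [0,0.05,4.85,0,0,0,0]
    - [0,0.05,4.85,0,0,0,0]
    - [0,0.05,4.85,0,0,0,0]

```text
time_s: 3.6
tcp_pos: [0.4929, 0.1651, 0.0815]
ee_rot: [[-0.494, -0.87, 0.0], [-0.87, 0.494, 0.0], [-0.0, -0.0, -1.0]]
wrist_force: [1.1, -0.2, 0.1]
gripper_width: 0.281
```

Emit:
play_rows:
  deltas:
    - [0,0,0,0,0,0,0]
    - [0,0,0,0,0,0,0]
    - [0,0,0,0,0,0,0]
    - [0,0,0,0,0,0,0]

```text
time_s: 4.0
tcp_pos: [0.4931, 0.1652, 0.0814]
ee_rot: [[-0.493, -0.87, 0.0], [-0.87, 0.493, 0.0], [-0.0, -0.0, -1.0]]
wrist_force: [0.9, 0.2, -0.2]
gripper_width: 0.221
```

Emit:
play_rows:
  deltas:
    - [0,0,-0.1,0,0,0,0]
    - [0,0,-0.3,0,0,0,0]
    - [0,0,-0.6,0,0,0,0]
    - [0,0,-1,0,0,0,0]
    - [0,0,-1.5,0,0,0,0]
    - [0,0,-2.1,0,0,0,0]
    - [0,0,-2.7,0,0,0,0]
    - [0,0,-3.3,0,0,0,0]
    - [0,0,-3.8,0,0,0,0]
    - [0,0,-4.2,0,0,0,0]
    - [0,0,-4.4,0,0,0,0]
    - [0,0,-4.4,0,0,0,0]

```text
time_s: 5.2
tcp_pos: [0.4931, 0.1653, 0.1921]
ee_rot: [[-0.494, -0.87, 0.001], [-0.87, 0.494, 0.001], [-0.001, -0.001, -1.0]]
wrist_force: [0.3, -0.1, -5.3]
gripper_width: 0.226
```

Run:
```python
from station import r
import cv2,numpy as np
s=r.sense(); print(s['time_s'],s['tcp_pos'],s['wrist_force'],s['moment'],s['gripper_width'],s['joints'])
a=r.capture("wrist")["pixels"][:,:,::-1]; b=r.capture("scene")["pixels"][:,:,::-1]
b=cv2.resize(b[110:250,200:390],None,fx=3,fy=3)
cv2.imwrite("pics/w2.png",a);cv2.imwrite("pics/s2.png",b)
```

```text
5.2 [0.4931096  0.16530963 0.19206775] [ 0.33910574 -0.14877676 -5.27560511] [ 0.16956524 -0.14470265  0.02420909] 0.22578064975324816 [ 3.64248664e+01  1.32754952e+01 -1.68757883e+01 -4.61592679e-03
 -5.97581292e+01 -6.60027224e+01]
```

View pics/w2.png

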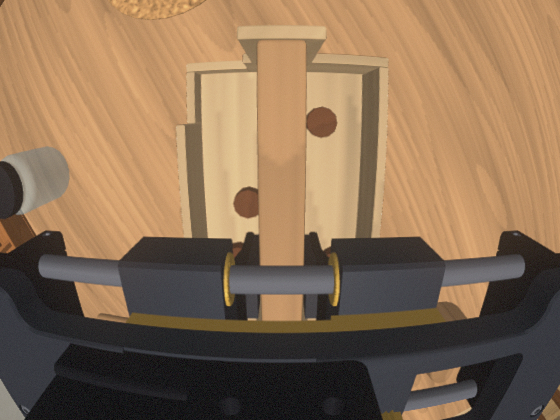

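View pics/s2.png

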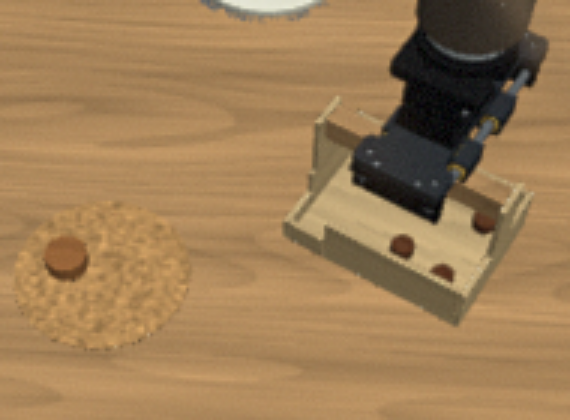

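Run:
```python
import numpy as np
from scipy.spatial.transform import Rotation as Ro
from station import r
s=r.sense();R0=np.array(s['ee_rot']);p0=np.array(s['tcp_pos'])
psi=-61.
Rt=Ro.from_euler('z',psi,degrees=True)
F=np.diag([1,-1,-1.])  # tool in tote
n=np.array([-1,1,0])/2**.5
g=np.array([-.018,0,.1])
pock=np.array([.084,.059,.006]); corn=np.array([.09,.065,0])
tcp_t=g+F@np.array([0,0,.0187])
T1=(Rt.as_matrix()@F)
rot=Ro.from_matrix(R0.T@T1).as_rotvec(degrees=True); print('yaw rot',rot/5)
for th in (36,40):
    R2=Rt*Ro.from_rotvec(n*np.radians(th))
    tgt=np.array([.475,-.142,.11])
    p2=tgt+R2.apply(tcp_t-pock)
    print(th,'tcp2',p2,'grip',tgt+R2.apply(g-pock),'low corner z',(tgt+R2.apply(corn-pock))[2], [ (tgt+R2.apply(np.array([x,y,0])-pock)).round(3) for x,y in((-.09,.065),(.09,-.065),(-.09,-.065))])
    print('toolz',(R2.as_matrix()@F)[:,2])
    T2=R2.as_matrix()@F
    print('rotvec tool/5',Ro.from_matrix(T1.T@T2).as_rotvec(degrees=True)/5)
p1=np.array([.40,-.09,.26]); print('p1 shift units',R0.T@(p1-p0)/.025)
```

```text
yaw rot [ 1.39941575e-02 -3.94607789e-03 -1.17180156e+01]
36 tcp2 [ 0.43739257 -0.09958532  0.23783492] grip [ 0.44795835 -0.10261501  0.25296353] low corner z 0.10015837478042088 [array([0.414, 0.008, 0.175]), array([ 0.381, -0.211,  0.154]), array([ 0.317, -0.06 ,  0.229])]
toolz [-0.56501545  0.16201557 -0.80901699]
rotvec tool/5 [-5.09116882e+00 -5.09116882e+00 -1.78493889e-15]
40 tcp2 [ 0.44607646 -0.10207539  0.24086078] grip [ 0.45763095 -0.10538859  0.25518581] low corner z 0.09994949960922161 [array([0.419, 0.006, 0.182]), array([ 0.385, -0.212,  0.159]), array([ 0.326, -0.062,  0.241])]
toolz [-0.61788711  0.17717628 -0.76604444]
rotvec tool/5 [-5.65685425e+00 -5.65685425e+00  4.31800103e-16]
p1 shift units [10.69537079 -1.81905239 -2.76100877]
```

Emit:
play_rows:
  deltas:
    - [0.2,-0.07,-0.04,0,0,-0.23,0]
    - [0.72,-0.23,-0.13,0,0,-0.8,0]
    - [1.65,-0.53,-0.3,0,0,-1.9,0]
    - [2.7,-0.86,-0.5,0,0,-3.0,0]
    - [3.9,-1.25,-0.72,0,0,-4.4,0]
    - [5.15,-1.65,-0.95,0,0,-5.85,0]
    - [6.4,-2.05,-1.18,0,0,-7.3,0]
    - [7.6,-2.44,-1.4,0,0,-8.7,0]
    - [8.65,-2.77,-1.6,0,0,-9.8,0]
    - [9.58,-3.07,-1.77,0,0,-10.9,0]
    - [10.1,-3.23,-1.86,0,0,-11.5,0]
    - [10.3,-3.3,-1.9,0,0,-11.7,0]

```text
time_s: 6.5
tcp_pos: [0.4364, -0.1008, 0.2385]
ee_rot: [[0.483, -0.876, -0.002], [-0.876, -0.483, -0.0], [-0.001, 0.001, -1.0]]
wrist_force: [-0.6, 0.3, -6.4]
gripper_width: 0.228
```

Run:
```python
from station import r
import cv2,numpy as np
s=r.sense(); print(s['time_s'],s['tcp_pos'],s['ee_rot'],s['joints'])
b=r.capture("scene")["pixels"][:,:,::-1]
b=cv2.resize(b[90:250,150:350],None,fx=3,fy=3)
cv2.imwrite("pics/s3.png",b)
```

```text
6.5 [ 0.43643164 -0.10084974  0.23849756] [[ 4.82947710e-01 -8.75647905e-01 -1.50183279e-03]
 [-8.75648933e-01 -4.82948178e-01 -5.77661552e-05]
 [-6.74724599e-04  1.34297632e-03 -9.99998871e-01]] [ 7.88310907e+00  3.77053060e+00 -2.13845241e+01 -9.40975689e-03
 -6.49306351e+01  2.09990168e+01]
```

View pics/s3.png

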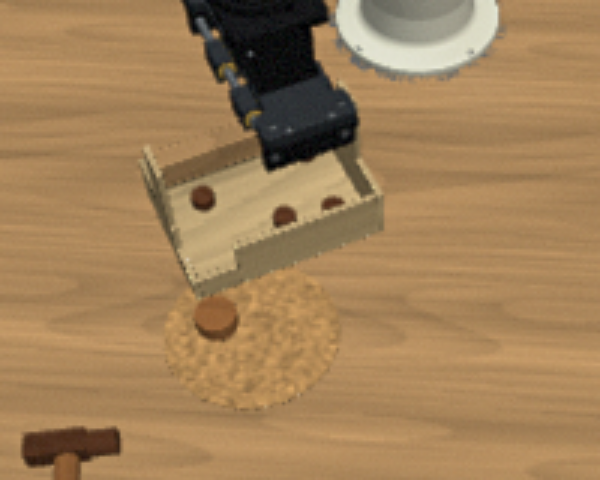

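Emit:
play_rows:
  deltas:
    - [0,0,0,-0.3,-0.3,0,0]
    - [0,0,0,-0.7,-0.7,0,0]
    - [0,0,0,-1.1,-1.1,0,0]
    - [0,0,0,-1.5,-1.5,0,0]
    - [0,0,0,-1.7,-1.7,0,0]
    - [0,0,0,-1.8,-1.8,0,0]
    - [0,0,0,-1.9,-1.9,0,0]
    - [0,0,0,-2.0,-2.0,0,0]
    - [0,0,0,-2.1,-2.1,0,0]
    - [0,0,0,-2.2,-2.2,0,0]
    - [0,0,0,-2.3,-2.3,0,0]
    - [0,0,0,-2.4,-2.4,0,0]

```text
time_s: 7.75
tcp_pos: [0.4376, -0.0996, 0.2389]
ee_rot: [[0.454, -0.846, -0.281], [-0.867, -0.492, 0.081], [-0.207, 0.207, -0.956]]
wrist_force: [0.1, -0.0, -6.0]
gripper_width: 0.23
```

Run:
```python
from station import r
import cv2,numpy as np
s=r.sense(); print(s['time_s'],s['tcp_pos'],s['ee_rot'],s['joints'],s['gripper_width'])
b=r.capture("scene")["pixels"][:,:,::-1]
b=cv2.resize(b[90:250,150:350],None,fx=3,fy=3)
cv2.imwrite("pics/s4.png",b)
cv2.imwrite("pics/w4.png",r.capture("wrist")["pixels"][:,:,::-1])
```

```text
7.75 [ 0.43761367 -0.09955265  0.23886362] [[ 0.45385702 -0.84562788 -0.28094003]
 [-0.86672733 -0.49213821  0.08114012]
 [-0.20687567  0.20667239 -0.95628917]] [  3.81555972  13.46639235  -9.30419372  -5.75876077 -83.30217435
  26.58336061] 0.22979016237430036
```

View pics/s4.png

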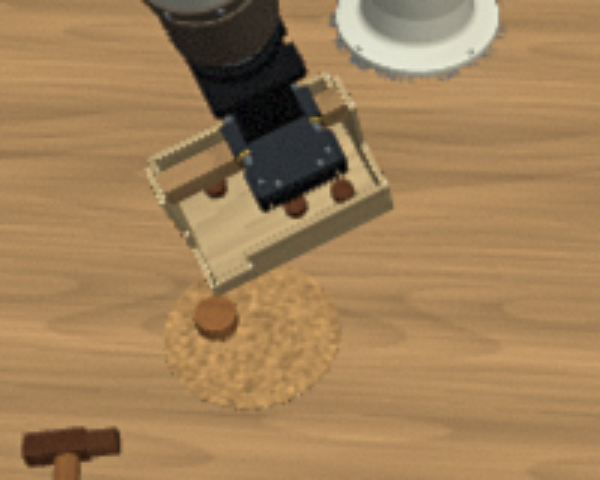

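View pics/w4.png

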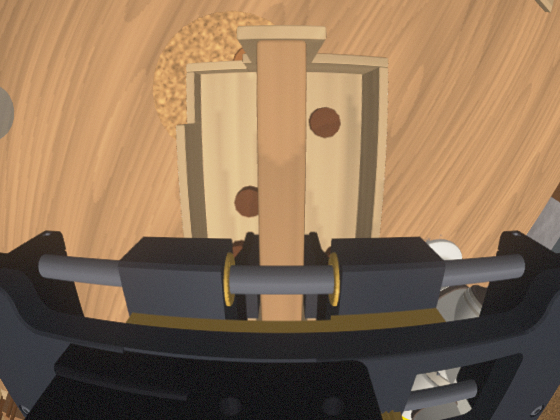

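Emit:
play_rows:
  deltas:
    - [0,0,0,-0.1,-0.1,0,0]
    - [0,0,0,-0.2,-0.2,0,0]
    - [0,0,0,-0.3,-0.3,0,0]
    - [0,0,0,-0.4,-0.4,0,0]
    - [0,0,0,-0.5,-0.5,0,0]
    - [0,0,0,-0.6,-0.6,0,0]
    - [0,0,0,-0.7,-0.7,0,0]
    - [0,0,0,-0.8,-0.8,0,0]

```text
time_s: 8.65
tcp_pos: [0.4376, -0.0995, 0.2388]
ee_rot: [[0.431, -0.823, -0.37], [-0.86, -0.499, 0.107], [-0.273, 0.273, -0.923]]
wrist_force: [0.1, 0.6, -6.0]
gripper_width: 0.226
```

```bash
cat > look.py <<'E'
from station import r
import cv2,numpy as np,sys
k=sys.argv[1]
s=r.sense(); print(s['time_s'],s['tcp_pos'],np.round(s['ee_rot'],3).tolist(),np.round(s['joints'],1),s['gripper_width'])
w=r.capture("wrist")["pixels"][:,:,::-1]
b=r.capture("scene")["pixels"][:,:,::-1]
b=cv2.resize(b[90:250,170:330],(420,420))
cv2.imwrite(f"pics/c{k}.png",np.hstack([w[:,120:450],b]))
E
python3 look.py 5
```

```text
8.65 [ 0.43762938 -0.09954168  0.23878736] [[0.431, -0.823, -0.37], [-0.86, -0.499, 0.107], [-0.273, 0.273, -0.923]] [  2.7  16.7  -5.9  -7.1 -89.   27.7] 0.22577722564984024
```

View pics/c5.png

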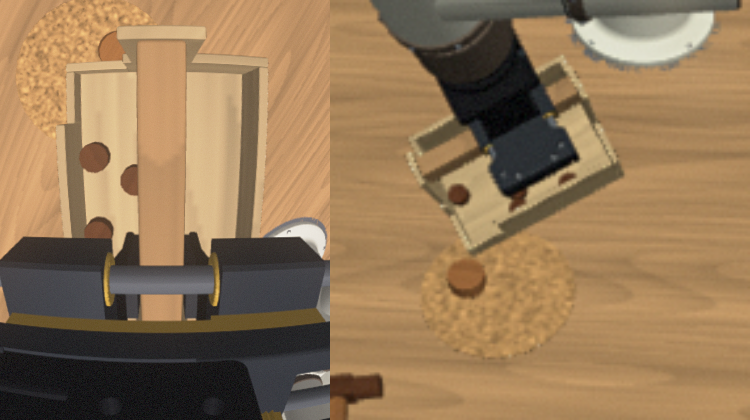

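Emit:
play_rows:
  deltas:
    - [0,0,0,-0.1,-0.1,0,0]
    - [0,0,0,-0.2,-0.2,0,0]
    - [0,0,0,-0.3,-0.3,0,0]
    - [0,0,0,-0.45,-0.45,0,0]
    - [0,0,0,-0.6,-0.6,0,0]
    - [0,0,0,-0.75,-0.75,0,0]
    - [0,0,0,-0.95,-0.95,0,0]
    - [0,0,0,-1.15,-1.15,0,0]
    - [0,0,0,-1.35,-1.35,0,0]
    - [0,0,0,-1.55,-1.55,0,0]
    - [0,0,0,-1.75,-1.75,0,0]
    - [0,0,0,-1.9,-1.9,0,0]

```text
time_s: 9.95
tcp_pos: [0.4378, -0.0996, 0.2386]
ee_rot: [[0.353, -0.744, -0.567], [-0.838, -0.521, 0.163], [-0.417, 0.417, -0.807]]
wrist_force: [0.5, 0.3, -6.1]
gripper_width: 0.227
```

```bash
python3 look.py 6
```

```text
9.95 [ 0.43776715 -0.09956903  0.23855942] [[0.353, -0.744, -0.567], [-0.838, -0.521, 0.163], [-0.417, 0.417, -0.807]] [   0.7   24.2    1.3  -10.  -101.9   29.2] 0.2265795199235175
```

View pics/c6.png

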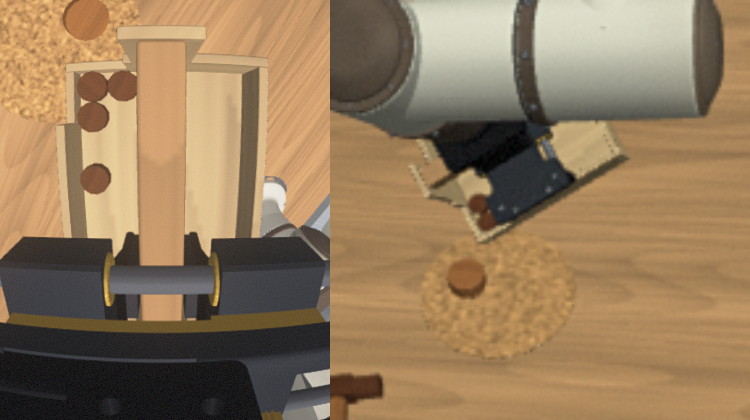

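Emit:
play_rows:
  deltas:
    - [0,0,0,-0.1,-0.1,0,0]
    - [0,0,0,-0.25,-0.25,0,0]
    - [0,0,0,-0.4,-0.4,0,0]
    - [0,0,0,-0.5,-0.5,0,0]
    - [0,0,0,-0.5,-0.5,0,0]
    - [0,0,0,-0.5,-0.5,0,0]
    - [0,0,0,-0.5,-0.5,0,0]
    - [0,0,0,-0.5,-0.5,0,0]

```text
time_s: 10.85
tcp_pos: [0.4375, -0.0995, 0.239]
ee_rot: [[0.328, -0.72, -0.612], [-0.83, -0.529, 0.176], [-0.451, 0.45, -0.771]]
wrist_force: [0.0, -0.5, -4.8]
gripper_width: 0.229
```

```bash
python3 look.py 7
```

```text
10.85 [ 0.43753333 -0.09954162  0.23896832] [[0.328, -0.72, -0.612], [-0.83, -0.529, 0.176], [-0.451, 0.45, -0.771]] [   0.3   26.     2.9  -10.7 -105.    29.4] 0.22852954555462365
```

View pics/c7.png

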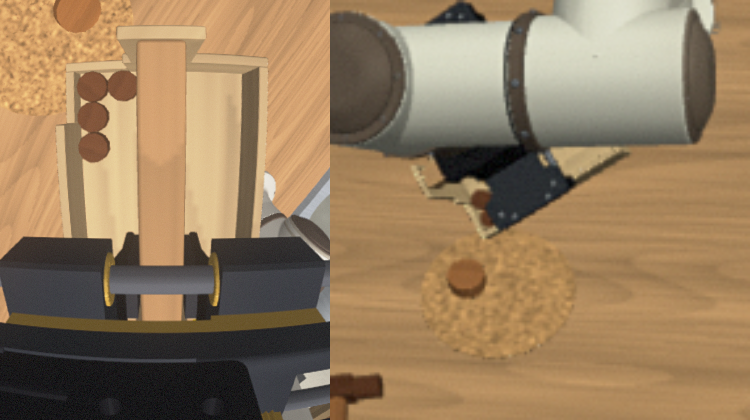

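Emit:
play_rows:
  deltas:
    - [0,0,0,0,0,0,0]
    - [0,0,0,0,0,0,0]
    - [0,0,0,0,0,0,0]
    - [0,0,0,0,0,0,0]
    - [0,0,0,0,0,0,0]
    - [0,0,0,0,0,0,0]

```text
time_s: 11.55
tcp_pos: [0.4376, -0.0996, 0.2388]
ee_rot: [[0.328, -0.719, -0.612], [-0.83, -0.529, 0.177], [-0.451, 0.451, -0.771]]
wrist_force: [0.5, -1.0, -5.5]
gripper_width: 0.227
```

```bash
python3 look.py 8
python3 - <<'E'
from h import *
from station import r
s=r.sense();R=np.array(s['ee_rot']);p=np.array(s['tcp_pos'])
F=np.diag([1,-1,-1.]);T=R@F
tcp=np.array([-.018,0,.0813])
for n,q in (('pocket',(.084,.059,.006)),('corner low',(.09,.065,0)),('corner top',(.09,.065,.025))):
    w=p+T@(np.array(q)-tcp); print(n,w.round(3),proj('scene',w).round(1),proj('top',w).round(1))
import cv2
b=r.capture('top')['pixels'][:,:,::-1]; cv2.imwrite('pics/t8.png',cv2.resize(b[160:340,250:430],None,fx=3,fy=3))
E
```

```text
11.55 [ 0.43755676 -0.09956412  0.23879586] [[0.328, -0.719, -0.612], [-0.83, -0.529, 0.177], [-0.451, 0.451, -0.771]] [   0.3   26.1    2.9  -10.7 -105.    29.4] 0.22742053258718017
pocket [ 0.467 -0.14   0.108] [231.3 177.7] [343.4 252.2]
corner low [ 0.47  -0.141  0.098] [231.3 180.6] [343.  251.3]
corner top [ 0.485 -0.145  0.117] [228.2 180.8] [346.2 244.6]
```

View pics/c8.png

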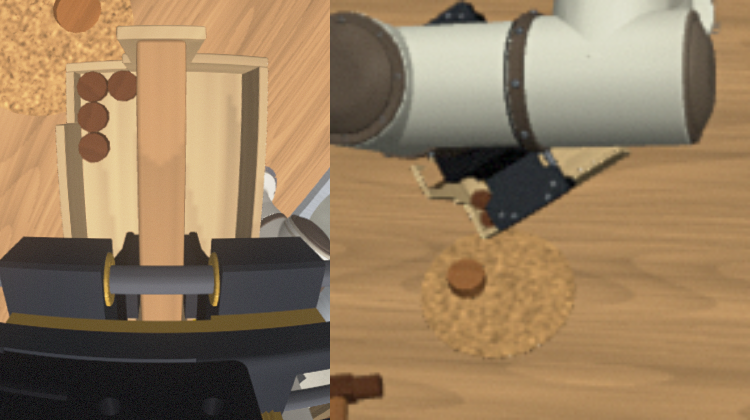

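View pics/t8.png

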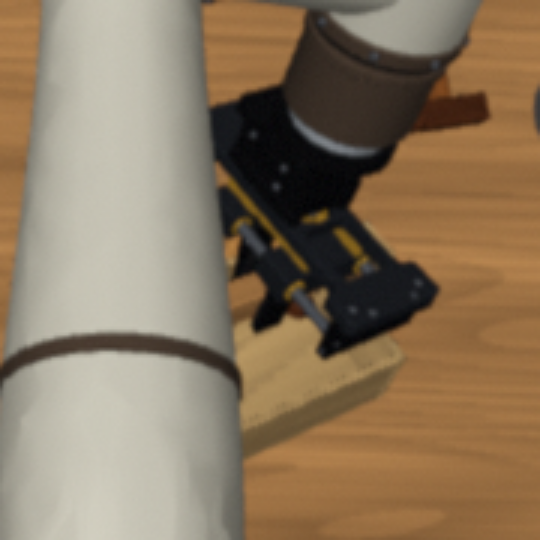

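```bash
python3 -c "
from station import r
print(r.finish_job()); print(r.sense()['time_s'])"
```

```text
the job is handed in; nothing more can be done
None
the job is handed in; nothing more can be done
```

I picked the tote up by its handle bar, carried it level over the cork mat, and tilted it about 40° towards the notched corner. I then handed the job in, still holding it there in the air, at about 11.7 s of the 42 s allowed.

- **Plugs:** The last wrist pictures show all four in the notched corner, touching each other in an L and not moving. No plugs were spilled or touched. The L means the plug farthest along the wall sits about 56 mm from the corner point, past the 42 mm cut-down stretch. I accepted that and did not try to pack them tighter.
- **Position:** The inside corner point works out at (0.467, −0.140, 0.108) m, about 8 mm from the mat's centre. The corner in the scene picture was within about 1 pixel of where I predicted it. The top camera could not confirm this because the gripper hides the corner.
- **Grip:** The tote did not turn in the fingers, even though the grip force is fixed at 30 N and about 40 N is advised. I held the bar 18 mm off centre to keep it balanced. The measured weight was steady at about 5.5 N.
- **Friction:** At a 17° lean the plugs had still not slid, against the 10 to 14° given; they were sliding by about 23°.
- **Other things:** The blank and mat were in place in the last pictures. I did not check the other things on the bench again after the start, but the arm passed above them.

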